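# Switch the microscope light base to darkfield

### The arm

A 7-joint arm with a two-finger parallel gripper is mounted at the origin on the work surface. World frame = base frame: x ahead of the robot, y to its left, z up, the work surface at z = 0. Lengths are in mm, angles in rad, forces in N, time in s.
With the tool pointing down it reaches from about 425 to 825 mm from the base axis. Payload 3.6 kg.
Tool frame: the origin (TCP) lies between the finger pads; the fingertips stand 17 mm ahead of it and the grasp point (between the pads) lies 2 mm behind it (manip.tip_reach is the distance from the TCP to the fingertips, in mm); z points along the fingers, y is the line along which they close (so a half turn about z gives the same grasp; the last joint's range is limited). The gripper opens to 85 mm and grips with 20 to 120 N. Pads are 22 mm wide; open, the fingers measure 114 mm over their backs; the gripper's body (76 mm by 85 mm) begins 54 mm behind the grasp point. The pads swing forward as they close: fully open they stand 13 mm farther back than shut.
Start: joints at [-1.373, 0.615, -0.013, 1.423, 0.008, 1.103, -0.04], TCP at [144.862, 633.624, 248.297] pointing down, gripper open.
Joint ranges: [-3.12, 3.12], [-0.3, 2.06], [-1.34, 1.32], [0.26, 2.42], [-1.36, 4.5], [0.01, 1.98], [-2.84, 2.84]. Speed limits (rad/s): [2.79, 2.79, 3.14, 3.14, 3.14, 3.14, 3.14].

### API

Orientations are given as a unit quaternion [x, y, z, w].
In Python, from cell import manip gives the robot as it stands.
- The arm moves only by the shell command python3 -m jog 'ROWS' [FORCE]. ROWS is JSON, a list of rows, each a list of 7 numbers: the opening, from 0 (shut) to 1 (fully open), then the shift along the tool's x, y, z in units of 30 mm (1.0 is 30 mm), then the turn, a rotation vector about the tool's x, y, z in units of 5 degrees (1.0 is 5 degrees). A call has exactly 8 rows; each row shifts and turns the commanded pose from where the row before left it, along the tool's axes as they then stand; what a row does not reach is not made up. A row lasts 1/8 s, in which the tool goes at most 62.5 mm and 10.7 degrees, less where a joint would pass 70% of its speed; a pose out of reach is approached as far as the arm can. A call is refused whole if a number of a shift passes 1 or a number of a turn 1, either way. A call with a gripper value outside its range is refused whole. The fingers move at their own pace and stop on an object; FORCE is the grip in N (left out, the last holds). Time passes only in rows, so rows that do not move let the fingers close, or fill a call up. It gives the time, the measured TCP pose, the force, the opening and the grip force at its end, in the units of the state.
- manip.read_state(): the state, without advancing time (a new reading comes with each control period).
- manip.grab_frame(name): name is "scene" or "top" or "wrist"; returns (picture, depth): 420x560x3 uint8, red, green, blue; 420x560 float32, mm along the optical axis (not along the pixel's ray), 0 where there is no reading.
- manip.calibration(name): a dict with "intrinsics" (3x3 intrinsics, pixels), "R" (3x3) and "t" (3): a world point X has camera coordinates R X + t; the wrist camera has in their place "T_tool_cam" (4x4, takes a point from camera to tool coordinates, whose origin is the TCP and whose axes are the flange's). Camera axes: x right, y down, z forward; pixel columns grow to the right and rows downward; lengths in mm; the calibration is good to about 2 mm. A picture is of the moment at which its call begins: read the wrist's pose just before it. calibration takes no time and is no camera call.
- manip.finish_job(): hands the job in; it is judged then, once.
The state is a dict: "time_s": time; "qpos": joint angles; "qvel": joint speeds; "joint_efforts": joint torques, N m; "tool_pos": TCP position; "orientation": TCP orientation; "ft_force": force on the tool from outside, world axes, zero at the start; "wrist_torque": the same for the moment, N m; "opening": opening from 0.0 (shut) to 1.0 (fully open); "gripper_force": force on a finger pad.
Only numpy, scipy, OpenCV 4.12 (cv2) and the standard library are available. Lean on these libraries where they do the work, as an engineer would, in place of code of your own. Each camera call takes 0.05 s, during which the arm holds its last target. There are 200 camera calls.

### The job

Push the tab of the light base's rotary dial around with a fingertip until it points straight at the round plaque marked with a ring (darkfield). Then press the lamp button on the base down with a fingertip, let it come back up, and finish clear. Only push the dial: do not pull it up off its seat, and leave the dish and everything else on the bench where it stands.

Things in the scene. Friction and masses are not known exactly. Their poses are not given: they have to be found in the camera images.
- base: Grey light base, a fixed box 360 x 270 x 55 mm high; its flat top is the lid. Origin: at bench level under the dial's vertical axis; the box reaches 135 mm before (-x), 225 mm behind (+x) and 135 mm to either side of it. x: from front edge to back, z up. Yaw within 0.35 rad. 165 mm behind the dial's axis a loose dish stands on a glass stage, a slide mailer on its +y side.
- dial (a joint): Dial angle (rad), growing counterclockwise seen from above. At q the tab points along (cos q, sin q) in the base's frame: 0 to the back, pi or -pi to the front edge. It starts between -1.25 and 1.25 and turns either way, with stops only at -4 and 4. It is friction-held: a push of about 1 N on the tab turns it, and it stays where it is left.
- tab (a point): Point in the tab: an aluminium upright fin 12 mm thick, reaching from 36 to 82 mm from the dial's axis and 6 to 36 mm above the lid. This point: 70 mm from the axis, 21 mm above the lid, mid-thickness; x axis away from the dial's axis. The black round dial is 90 mm across, its top 20 mm above the lid, with a grey cap 60 mm across up to 26 mm.
- aim (a point): Point that turns with the dial, on the tab's line, 110 mm from the dial's axis and 4 mm above the lid: over the centre of the plaque that the tab points at.
- mark_ring_c (a point): Centre of the top of the wanted plaque: round, white, 40 mm across, 1.5 mm thick, fixed to the lid, bearing a black RING (outer diameter 30 mm, rising to 4 mm above the lid). Three such plaques lie 110 mm from the dial's axis towards the front edge: one straight before it, one 0.8 rad to either side; which is which changes each time.
- mark_disc_c (a point): Centre of the top of the like plaque that bears a black SOLID DISC (29 mm across): not wanted.
- mark_bar_c (a point): Centre of the top of the like plaque that bears a black straight BAR (32 x 8 mm): not wanted.
- dial_lift (a joint): How far the dial has been pulled up off its seat (m): 0 seated, up to 0.02. A spring and its weight hold it down with about 4 N.
- lamp (a joint): Travel of the lamp button (m): 0 up, 0.006 fully down; a spring brings it back. Fully down takes 5 N.
- lamp_top (a point): Centre of the top of the lamp button: a grey round button 24 mm across in a black round housing (40 mm across, 12 mm high) on the lid near its -y edge, 70 mm behind the dial's axis and 110 mm to its -y side. Its top stands 22 mm above the lid, 10 mm above its housing. z up.
- dish: Loose clear closed dish, 90 mm across, 15 mm high, on the glass stage of the base; origin under its centre. To be left alone.
- slide_mailer: Loose white flat slide mailer, 30 x 80 x 14 mm, on the lid; origin under its centre. To be left alone.
- dropper: Loose amber dropper bottle, 32 mm across, 65 mm high, on the bench; origin under its centre. To be left alone.
- jar: Loose clear jar with a white cap, 56 mm across, 60 mm high, on the bench; origin under its centre. To be left alone.
- slide_box: Loose blue slide box, 90 x 150 x 34 mm, on the bench; origin under its centre. To be left alone.
- tally: Loose steel hand tally counter, 44 mm across, 38 mm high, on the bench; origin under its centre. To be left alone.
- spatula: Loose steel spatula, 160 mm long, lying on the bench. To be left alone.

How it is judged (in metres and radians):
On the way, in this order (a step that is already met when the one before it is completed fails the run):
1. the tab points at the ring plaque (horizontal distance between aim and mark_ring_c below 0.012 m and velocity of joint dial between -0.2 and 0.2 rad/s), for 0.2 s.
2. the lamp button is pressed down (value of joint lamp above 0.004 m and horizontal distance between aim and mark_ring_c below 0.012 m), for 0.05 s.
At the end, for the whole second after the job is handed in: The tab rests pointing at the ring plaque (the point on its line at the plaque's radius within 12 mm of the plaque's centre), the lamp button has been pressed at least 4 mm down after that and is up again, and the dial sits on its seat (lifted less than 2 mm) (horizontal distance between aim and mark_ring_c below 0.012 m and value of joint lamp below 0.0015 m and velocity of joint dial between -0.05 and 0.05 rad/s and value of joint dial_lift below 0.002 m); the robot touches nothing.
It fails at once if the dial is pulled up off its seat by more than 5 mm (value of joint dial_lift above 0.005 m).
It fails at once if the dish or another loose thing is pushed, lifted or carried by more than 15 mm (distance of any of dish, slide_mailer, dropper, jar, slide_box, tally, spatula from where it was at the start of the episode above 0.015 m).
It also fails if it takes over 51 s, if anything falls off the work surface, if the arm or the gripper's body presses on something with over 40 N, if the wrist force passes 120 N, or if a joint passes its speed limit or range.

## Working session

There is one attempt and no reset: what is moved stays moved. The work goes in short steps, Python scripts to look and compute and a shell command to move; the robot and the scene stay as the last step left them, time stands still between calls to the robot, and variables do not carry over. Pictures are saved under pics/ and viewed, at most 10 in all, crops included, and the job is handed in when it is done.

```bash
ls; mkdir -p pics
python3 - <<'E'
from cell import manip
import cv2, numpy as np
s=manip.read_state(); print(s['time_s'],s['tool_pos'],s['orientation'],s['opening'])
for n in ['top','scene']:
    p,d=manip.grab_frame(n); cv2.imwrite(f'pics/{n}0.png',p[:,:,::-1]); np.savez(f'{n}0.npz',p=p,d=d)
    c=manip.calibration(n); print(n,{k:np.round(v,3).tolist() for k,v in c.items()})
E
```

```text
pics
0.0 [144.73144955 632.93769662 247.12684229] [ 1.12139827e-01  9.93691585e-01 -1.29260788e-03 -1.47241900e-04] 0.9983732659626083
top {'intrinsics': [[386.364, 0.0, 282.493], [0.0, 386.364, 204.684], [0.0, 0.0, 1.0]], 'R': [[0.012, -1.0, -0.025], [-0.99, -0.008, -0.143], [0.143, 0.026, -0.989]], 't': [-14.45, 559.496, 942.849]}
scene {'intrinsics': [[450.626, 0.0, 279.219], [0.0, 450.626, 211.178], [0.0, 0.0, 1.0]], 'R': [[-0.444, 0.896, -0.009], [0.776, 0.38, -0.503], [-0.448, -0.23, -0.864]], 't': [251.489, -393.345, 1428.656]}
```

View pics/top0.png

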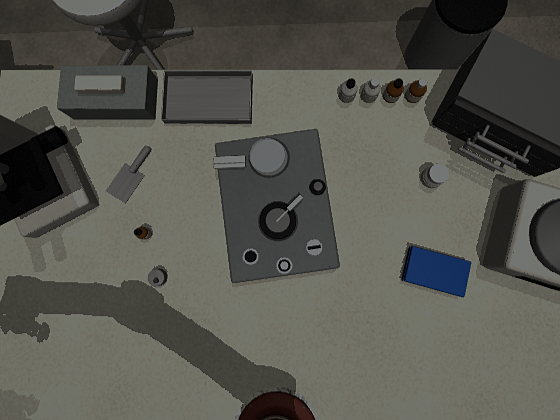

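View pics/scene0.png

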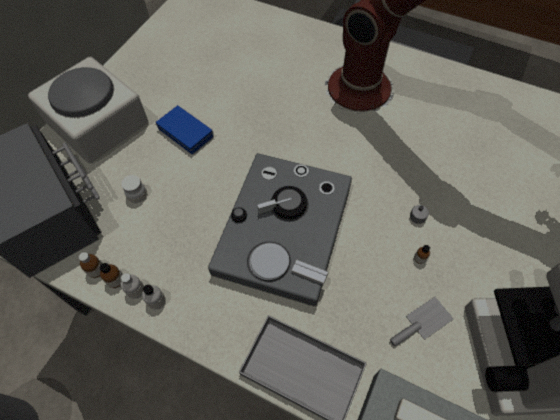

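```bash
cat > h.py <<'E'
import numpy as np
from cell import manip
def ray(c,uv,z,T=None):
    K=np.array(c['intrinsics']); d=np.linalg.inv(K)@[uv[0],uv[1],1]
    if T is None: R=np.array(c['R']);o=-R.T@np.array(c['t']);d=R.T@d
    else: o=T[:3,3];d=T[:3,:3]@d
    return o+d*(z-o[2])/d[2]
E
python3 - <<'E'
from h import *
import cv2
f=np.load('top0.npz');p=f['p'];c=manip.calibration('top')
cv2.imwrite('pics/crop.png',cv2.resize(p[120:290,205:345],None,fx=3.5,fy=3.5,interpolation=cv2.INTER_CUBIC)[:,:,::-1])
g=cv2.cvtColor(p,cv2.COLOR_RGB2GRAY)
m=((g>150)).astype(np.uint8)
n,l,s,ce=cv2.connectedComponentsWithStats(m[180:290,225:335])
for i in range(1,n):
    if 20<s[i,4]<2000: print('bright',s[i],ce[i]+[225,180])
m=((g<45)).astype(np.uint8)
n,l,s,ce=cv2.connectedComponentsWithStats(m[120:290,205:345])
for i in range(1,n):
    if 20<s[i,4]: print('dark',s[i],ce[i]+[205,120],ray(c,ce[i]+[205,120],60).round(1))
for n,uv,z in [('diskcap',(277.5,221),81),('L',(250,257),58),('M',(284,266),58),('R',(314,247),58),('lamp',(317,186),77),('fl',(232,282),55),('fr',(339,267),55),('br',(317,129),55),('bl',(215,143),55)]: print(n,ray(c,uv,z).round(1), f['d'][uv[1],int(uv[0])])
E
```

```text
dark [  0   0  47   4 172] [227.4244186  121.55232558] [772.5 135.4  60. ]
dark [ 44  18  41  40 150] [273.55333333 162.82666667] [663.7  14.5  60. ]
dark [104  59  17  16 158] [316.84177215 186.80379747] [602.7 -94.9  60. ]
dark [ 53  72  43  49 800] [278.28   220.3825] [517.3   0.6  60. ]
dark [103 125  13   5  33] [313.75757576 247.03030303] [452.6 -87.2  60. ]
dark [ 40 131  12  11 103] [250.17475728 256.13592233] [428.7  68.3  60. ]
dark [ 73 140  12  11  47] [283.91489362 265.06382979] [408.1 -14.6  60. ]
diskcap [513.7   1.7  81. ] 936.9632
L [426.6  68.9  58. ] 945.9893
M [405.8 -14.8  58. ] 945.2221
R [452.8 -87.9  58. ] 947.08673
lamp [601.4 -94.2  77. ] 953.3447
fl [365.6 111.9  55. ] 947.3716
fr [ 405.  -148.9   55. ] 995.71405
br [754.9 -95.7  55. ] 1051.587
bl [716.6 166.6  55. ] 1049.3525
```

View pics/crop.png

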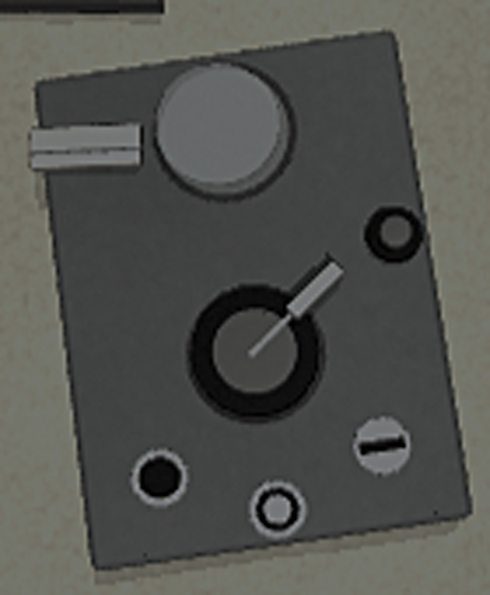

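The top view shows the ring on the middle plaque, straight before the dial, with the disc on the left and the bar on the right. The dial axis is near (514,1.5), base yaw about 0.148, and the tab is at q≈-0.91. The clockwise turn to -π passes the -y side.

```bash
python3 -m jog '[[0,-0.8,-0.75,0,0,0,0],[0,-0.8,-0.75,0,0,0,0],[0,-0.8,-0.75,0,0,0,0],[0,-0.8,-0.75,0,0,0,0],[0,-0.8,-0.75,0,0,0,0],[0,-0.8,-0.75,0,0,0,0],[0,-0.8,-0.75,0,0,0,0],[0,-0.8,-0.75,0,0,0,0]]'; python3 -m jog '[[0,-0.8,-0.75,0,0,0,0],[0,-0.8,-0.75,0,0,0,0],[0,-0.8,-0.75,0,0,0,0],[0,-0.8,-0.75,0,0,0,0],[0,-0.8,-0.75,0,0,0,0],[0,-0.8,-0.75,0,0,0,0],[0,-0.8,-0.75,0,0,0,0],[0,-0.8,-0.75,0,0,0,0]]'; python3 -m jog '[[0,-0.8,-0.75,0,0,0,0],[0,-0.8,-0.75,0,0,0,0],[0,-0.8,-0.75,0,0,0,0],[0,-0.8,-0.75,0,0,0,0],[0,-0.8,-0.75,0,0,0,0],[0,-0.8,-0.75,0,0,0,0],[0,-0.8,-0.75,0,0,0,0],[0,-0.8,-0.75,0,0,0,0]]'
```

```text
time_s: 1.1
tool_pos: [292.3, 414.1, 248.0]
orientation: [0.112, 0.994, -0.0, -0.0]
ft_force: [0.9, 0.5, 1.1]
opening: 0.002
gripper_force: 0.0
time_s: 2.1
tool_pos: [439.2, 196.0, 248.0]
orientation: [0.112, 0.994, -0.0, -0.0]
ft_force: [0.2, 0.1, -0.6]
opening: -0.001
gripper_force: 0.0
time_s: 3.1
tool_pos: [586.2, -22.0, 247.8]
orientation: [0.112, 0.994, 0.0, -0.001]
ft_force: [-0.0, -0.6, 0.7]
opening: -0.002
gripper_force: 0.0
```

```bash
python3 -m jog '[[0,0,0,0,0,0,-0.85],[0,0,0,0,0,0,-0.85],[0,0,0,0,0,0,-0.85],[0,0,0,0,0,0,-0.85],[0,0,0,0,0,0,-0.87],[0,0,0,0,0,0,0],[0,0,0,0,0,0,0],[0,0,0,0,0,0,0]]'
cat >> h.py <<'E'
from scipy.spatial.transform import Rotation as Ro
A=np.array([514,1.5]);YAW=0.148
def inb(X):
    d=np.asarray(X)[:2]-A;c,s=np.cos(YAW),np.sin(YAW);return np.array([c*d[0]+s*d[1],-s*d[0]+c*d[1]]).round(1)
def wristT():
    s=manip.read_state();T=np.eye(4);T[:3,:3]=Ro.from_quat(s['orientation']).as_matrix();T[:3,3]=s['tool_pos']
    return T,T@np.array(manip.calibration('wrist')['T_tool_cam'])
E
python3 - <<'E'
from h import *
import cv2
T,Tc=wristT();print(T.round(3),inb(T[:2,3]));print(Tc.round(2))
p,d=manip.grab_frame('wrist');cv2.imwrite('pics/w1.png',p[:,:,::-1]);np.savez('w1.npz',p=p,d=d,Tc=Tc)
E
```

```text
time_s: 4.1
tool_pos: [586.0, -21.1, 248.2]
orientation: [-0.074, 0.997, -0.0, -0.0]
ft_force: [0.5, 0.3, 0.1]
opening: 0.002
gripper_force: 0.0
[[-9.89000e-01 -1.47000e-01 -0.00000e+00  5.85967e+02]
 [-1.47000e-01  9.89000e-01 -0.00000e+00 -2.11050e+01]
 [ 0.00000e+00 -0.00000e+00 -1.00000e+00  2.48204e+02]
 [ 0.00000e+00  0.00000e+00  0.00000e+00  1.00000e+00]] [ 67.8 -33. ]
[[-1.5000e-01  9.4000e-01  3.0000e-01  5.0940e+02]
 [ 9.9000e-01  1.4000e-01  4.0000e-02 -3.1540e+01]
 [-0.0000e+00  3.0000e-01 -9.5000e-01  3.7388e+02]
 [ 0.0000e+00  0.0000e+00  0.0000e+00  1.0000e+00]]
```

View pics/w1.png

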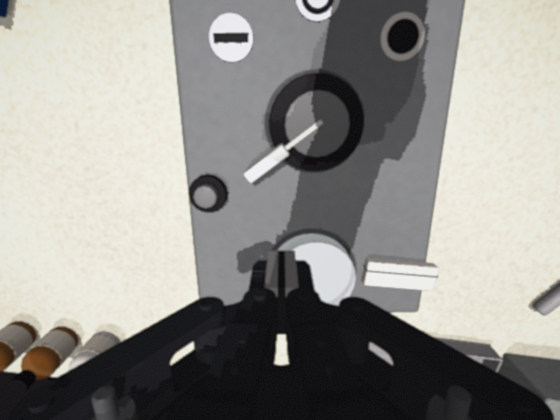

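Run:
```python
from h import *
c=manip.calibration('wrist');Tc=np.load('w1.npz')['Tc']
for n,uv,z in [('cap',(316,124),81),('dial',(316,121),75),('bar',(231,38),57),('disc',(403,36),57),('tabtip',(249,178),91),('tabin',(287,150),91),('lamp',(207,195),77)]:
    X=ray(c,uv,z,Tc);print(n,X.round(1),inb(X))
```

```text
cap [517.2   1.7  81. ] [ 3.2 -0.3]
dial [514.7   1.9  75. ] [0.7 0.3]
bar [454.1 -86.6  57. ] [-72.2 -78.3]
disc [429.4  69.3  57. ] [-73.7  79.5]
tabtip [574.1 -52.6  91. ] [ 51.4 -62.4]
tabin [543.3 -21.4  91. ] [ 25.6 -27. ]
lamp [600.6 -93.1  77. ] [  71.7 -106.4]
```

```bash
python3 -m jog '[[0,0,0,0.8,0,0,0],[0,0,0,0.8,0,0,0],[0,0,0,0.8,0,0,0],[0,0,0,0.8,0,0,0],[0,0,0,0.8,0,0,0],[0,0,0,0.8,0,0,0],[0,0,0,0.67,0,0,0],[0,0,0,0,0,0,0]]'; python3 -m jog '[[0,0.188,-0.313,0,0,0,0],[0,0.233,-0.281,0,0,0,0],[0,0.272,-0.243,0,0,0,0],[0,0.306,-0.2,0,0,0,0],[0,0,0,0,0,0,0],[0,0,0,0,0,0,0],[0,0,0,0,0,0,0],[0,0,0,0,0,0,0]]'
python3 - <<'E'
from h import *
import cv2
p,d=manip.grab_frame('wrist');q,_=manip.grab_frame('scene')
cv2.imwrite('pics/w2.png',cv2.hconcat([cv2.resize(p,(400,300)),cv2.resize(q[100:310,140:420],(400,300))])[:,:,::-1])
E
```

```text
time_s: 5.15
tool_pos: [584.9, -21.1, 82.8]
orientation: [-0.074, 0.997, 0.0, -0.002]
ft_force: [-0.3, 0.4, -0.3]
opening: -0.0
gripper_force: 0.0
time_s: 6.15
tool_pos: [561.1, -56.1, 84.1]
orientation: [-0.074, 0.997, 0.0, -0.0]
ft_force: [-0.1, -0.3, 0.5]
opening: 0.001
gripper_force: 0.0
```

View pics/w2.png

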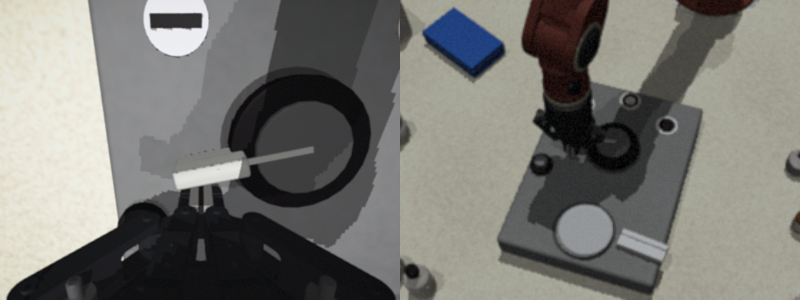

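The finger bears on the middle of the fin (picture 1, about (205,175)), and the dial is turning with the tab nearly at -y.

```bash
python3 -m jog '[[0,0.332,-0.152,0,0,0,0],[0,0.351,-0.1,0,0,0,0],[0,0.362,-0.047,0,0,0,0],[0,0.365,0.008,0,0,0,0],[0,0.36,0.062,0,0,0,0],[0,0.346,0.115,0,0,0,0],[0,0.325,0.166,0,0,0,0],[0,0.297,0.213,0,0,0,0]]';  python3 -m jog '[[0,0.262,0.254,0,0,0,0],[0,0.221,0.291,0,0,0,0],[0,0.08,0.16,0,0,0,0],[0,0,0,0,0,0,0],[0,0,0,0,0,0,0],[0,0,0,0,0,0,0],[0,0,0,0,0,0,0],[0,0,0,0,0,0,0]]'
python3 - <<'E'
from h import *
import cv2
T,Tc=wristT();print(inb(T[:2,3]))
p,d=manip.grab_frame('wrist');q,_=manip.grab_frame('top')
cv2.imwrite('pics/w3.png',cv2.hconcat([p[:300,:400],cv2.resize(q[160:310,200:400],(400,300))])[:,:,::-1]);np.savez('w3.npz',p=p,Tc=Tc)
E
```

```text
time_s: 7.25
tool_pos: [477.9, -60.5, 84.2]
orientation: [-0.074, 0.997, -0.0, -0.0]
ft_force: [1.4, -0.1, -0.7]
opening: -0.003
gripper_force: 0.6
time_s: 8.25
tool_pos: [458.7, -42.3, 84.2]
orientation: [-0.074, 0.997, -0.0, -0.0]
ft_force: [0.8, 0.2, -0.3]
opening: -0.001
gripper_force: 0.0
[-61.1 -35.1]
```

View pics/w3.png

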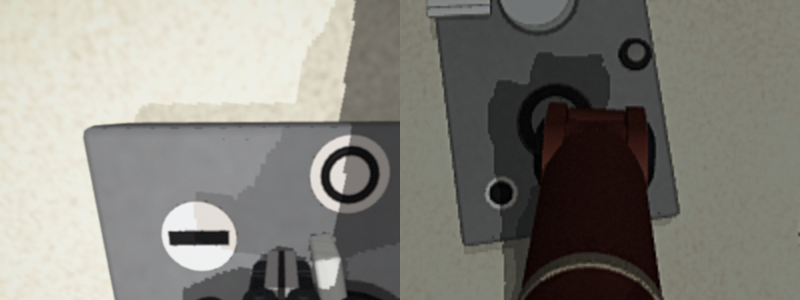

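Run:
```python
from h import *
import cv2
c=manip.calibration('wrist');f=np.load('w3.npz');Tc=f['Tc'];p=f['p'];A[:]=[516.5,2]
X=ray(c,(350,174),58,Tc);print('ring',X.round(1),inb(X),'bar',inb(ray(c,(199,237),57,Tc)))
_,d=manip.grab_frame('wrist')
v,u=np.mgrid[200:420,290:420];z=d[200:420,290:420]
K=np.array(c['intrinsics']);P=np.stack([(u-K[0,2])/K[0,0]*z,(v-K[1,2])/K[1,1]*z,z],-1)@Tc[:3,:3].T+Tc[:3,3]
m=(P[...,2]>86)&(P[...,2]<95)
B=np.array([inb(x) for x in P[m]]);
r=np.hypot(*B.T);k=(r>30)&(r<90);B=B[k]
print(k.sum(),B.min(0),B.max(0))
for lo in range(-85,-30,6):
    s=B[(B[:,0]>lo)&(B[:,0]<=lo+6)]
    if len(s)>3: print(lo,len(s),s[:,1].min(),s[:,1].max())
cv2.imwrite('pics/w4.png',cv2.resize(p[130:330,230:430],(600,600))[:,:,::-1])
```

```text
ring [407.5 -14.3  58. ] [-1.103e+02 -1.000e-01] bar [-75.8 -78.6]
1531 [-81.  -30.7] [-56.8  -5. ]
-85 164 -19.3 -8.4
-79 436 -30.7 -7.8
-73 505 -27.3 -6.6
-67 318 -18.1 -5.0
-61 108 -16.7 -7.2
```

View pics/w4.png

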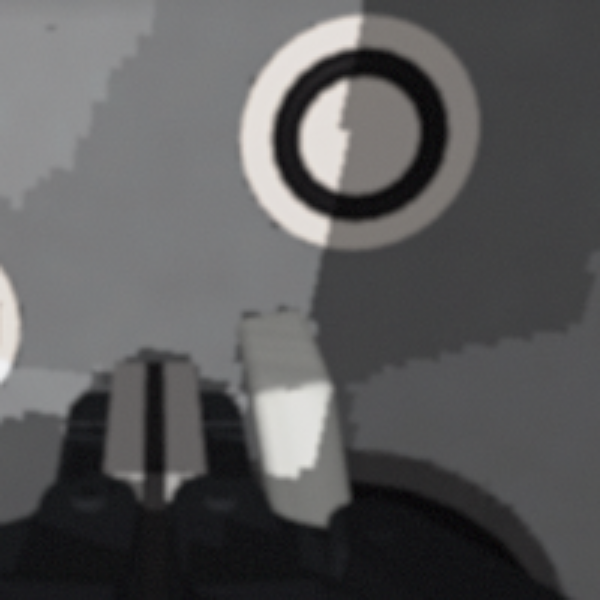

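```bash
python3 -m jog '[[0,0.05,0.1,0,0,0,0],[0,0.05,0.1,0,0,0,0],[0,0.05,0.1,0,0,0,0],[0,0.03,0.06,0,0,0,0],[0,0,0,0,0,0,0],[0,0,0,0,0,0,0],[0,0,0,0,0,0,0],[0,0,0,0,0,0,0]]'
cat > tab.py <<'E'
from h import *
A[:]=[516.5,2]
c=manip.calibration('wrist');T,Tc=wristT();print('tcp',inb(T[:2,3]),T[2,3])
_,d=manip.grab_frame('wrist')
v,u=np.mgrid[0:420,0:560];z=d
K=np.array(c['intrinsics']);P=np.stack([(u-K[0,2])/K[0,0]*z,(v-K[1,2])/K[1,1]*z,z],-1)@Tc[:3,:3].T+Tc[:3,3]
P=P[(P[...,2]>87)&(P[...,2]<95)];B=np.array([inb(x) for x in P])
B=B[(B[:,0]<-45)&(B[:,0]>-90)&(B[:,1]>-20)&(B[:,1]<35)]
for lo in range(-85,-40,4):
    s=B[(B[:,0]>lo)&(B[:,0]<=lo+4)]
    if len(s)>3: print(lo+2,len(s),s[:,1].min(),s[:,1].max(),np.median(s[:,1]))
E
python3 tab.py
```

```text
time_s: 9.4
tool_pos: [451.7, -32.3, 84.2]
orientation: [-0.074, 0.997, 0.0, -0.0]
ft_force: [1.1, 0.3, 0.0]
opening: 0.0
gripper_force: 0.0
tcp [-69.2 -24.3] 84.15314008232167
-83 92 -19.3 1.8 -2.45
-79 328 -19.8 2.4 -5.45
-75 361 -16.4 2.5 -7.8
-71 204 -8.9 2.8 -2.9
-67 164 -6.7 3.0 -1.7
-63 40 -3.5 3.0 0.15000000000000002
```

```bash
python3 -m jog '[[0,0,0.06,0,0,0,0],[0,0,0.055,0,0,0,0],[0,0,0,0,0,0,0],[0,0,0,0,0,0,0],[0,0,0,0,0,0,0],[0,0,0,0,0,0,0],[0,0,0,0,0,0,0],[0,0,0,0,0,0,0]]'; python3 tab.py
```

```text
time_s: 10.45
tool_pos: [451.4, -28.8, 84.2]
orientation: [-0.074, 0.997, 0.0, 0.0]
ft_force: [0.1, -0.6, 0.5]
opening: -0.003
gripper_force: 0.1
tcp [-69.  -20.9] 84.22700320110913
-83 82 -5.2 4.9 0.05
-79 410 -19.7 6.0 -3.6
-75 352 -12.9 5.7 -4.55
-71 197 -5.6 5.9 0.1
-67 146 -3.7 5.8 1.5
-63 50 -1.7 5.7 3.1
```

```bash
python3 -m jog '[[0,0,-0.3,0,0,0,0],[0,0,-0.3,0,0,0,0],[0,0,0,-0.8,0,0,0],[0,0,0,-0.8,0,0,0],[0,0,0,-0.8,0,0,0],[0,0,0,-0.8,0,0,0],[0,0,0,0,0,0,0],[0,0,0,0,0,0,0]]'; python3 -m jog '[[0,-0.75,-0.4,0,0,0,0],[0,-0.75,-0.4,0,0,0,0],[0,-0.75,-0.4,0,0,0,0],[0,-0.75,-0.4,0,0,0,0],[0,-0.75,-0.4,0,0,0,0],[0,-0.75,-0.4,0,0,0,0],[0,0,0,0,0,0,0],[0,0,0,0,0,0,0]]'
python3 tab.py
python3 - <<'E'
from h import *
import cv2
T,Tc=wristT();p,d=manip.grab_frame('wrist');cv2.imwrite('pics/w5.png',p[:,:,::-1]);np.savez('w5.npz',p=p,Tc=Tc)
E
```

```text
time_s: 11.5
tool_pos: [453.4, -47.1, 179.6]
orientation: [-0.074, 0.997, -0.0, -0.001]
ft_force: [-0.7, -1.0, -0.5]
opening: 0.001
gripper_force: 0.0
time_s: 12.5
tool_pos: [596.6, -97.7, 178.9]
orientation: [-0.074, 0.997, 0.0, -0.002]
ft_force: [-1.0, 0.7, -0.6]
opening: -0.005
gripper_force: 0.0
tcp [  64.5 -110.4] 178.92456479001038
-75 129 -6.6 5.9 -1.6
-71 162 -6.8 5.8 -1.25
-67 153 -6.5 5.9 -1.5
-63 157 -7.3 5.7 -1.5
-59 153 -6.6 6.0 -1.0
-55 150 -6.6 5.9 -1.45
-51 141 -6.3 5.7 -1.1
-47 147 -6.2 5.7 -1.3
```

View pics/w5.png

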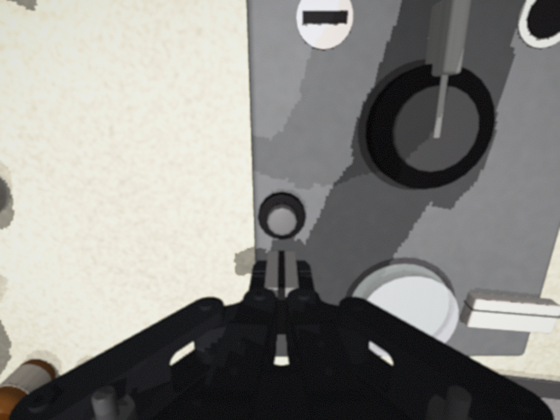

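The tab points straight at the ring plaque (offset about -0.4 mm all along it). The lamp button is at (281,219).

```bash
python3 - <<'E'
from h import *
A[:]=[516.5,2]
print(inb(ray(manip.calibration('wrist'),(281.5,219),77,np.load('w5.npz')['Tc'])))
E
python3 -m jog '[[0,-0.15,0.04,0.7,0,0,0],[0,0,0,0.7,0,0,0],[0,0,0,0.7,0,0,0],[0,0,0,0.4,0,0,0],[0,0,0,0,0,0,0],[0,0,0,0,0,0,0],[0,0,0,0,0,0,0],[0,0,0,0,0,0,0]]'
```

```text
[  69.  -109.2]
time_s: 13.6
tool_pos: [602.6, -96.2, 105.8]
orientation: [-0.074, 0.997, -0.0, 0.0]
ft_force: [0.0, -0.3, -1.4]
opening: 0.002
gripper_force: 0.0
```

```bash
python3 -m jog '[[0,0,0,0.2,0,0,0],[0,0,0,0.2,0,0,0],[0,0,0,0.1,0,0,0],[0,0,0,0.05,0,0,0],[0,0,0,0,0,0,0],[0,0,0,0,0,0,0],[0,0,0,0,0,0,0],[0,0,0,0,0,0,0]]'
```

```text
time_s: 14.6
tool_pos: [602.4, -96.1, 88.9]
orientation: [-0.074, 0.997, -0.0, 0.0]
ft_force: [-1.8, 0.4, 3.8]
opening: -0.001
gripper_force: 2.2
```

```bash
python3 -m jog '[[0,0,0,0.04,0,0,0],[0,0,0,0.03,0,0,0],[0,0,0,0,0,0,0],[0,0,0,0,0,0,0],[0,0,0,0,0,0,0],[0,0,0,0,0,0,0],[0,0,0,0,0,0,0],[0,0,0,0,0,0,0]]'
```

```text
time_s: 15.6
tool_pos: [602.4, -96.2, 88.0]
orientation: [-0.074, 0.997, -0.0, 0.0]
ft_force: [-2.9, 0.8, 12.4]
opening: 0.002
gripper_force: 6.0
```

12.4 N at z 88.0 means the button is on its stop (full travel takes 5 N). Retreating.

```bash
python3 -m jog '[[0,0,0,-0.2,0,0,0],[0,0,0,-0.5,0,0,0],[0,0,0,-0.8,0,0,0],[0,0,0,-0.8,0,0,0],[0,0,0,-0.8,0,0,0],[0,0,0,-0.2,0,0,0],[0,0,0,0,0,0,0],[0,0,0,0,0,0,0]]'
python3 tab.py
python3 - <<'E'
from h import *
import cv2
p,d=manip.grab_frame('wrist');cv2.imwrite('pics/w6.png',p[:,:,::-1])
E
```

```text
time_s: 16.6
tool_pos: [601.6, -96.0, 184.4]
orientation: [-0.074, 0.997, 0.0, -0.001]
ft_force: [-0.3, 0.5, 0.4]
opening: -0.002
gripper_force: 0.0
tcp [  69.7 -109.5] 184.36642350269602
-71 139 -6.8 5.6 -1.5
-67 152 -6.8 5.7 -1.2000000000000002
-63 148 -6.5 5.7 -1.4
-59 150 -6.7 5.6 -1.45
-55 151 -6.1 5.9 -1.2
-51 139 -6.4 5.7 -1.6
-47 133 -6.3 6.1 -1.0
```

View pics/w6.png

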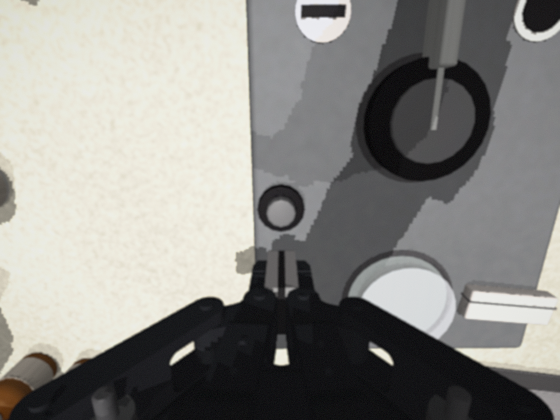

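The tab is still straight, the button at (281,210) is up again, the dish and mailer have not moved, and the hand is clear.

```bash
python3 -c "
from cell import manip
print(manip.finish_job())"
```

```text
the job is handed in; nothing more can be done
None
```

The job is handed in: the tab points at the ring plaque to within about 1 mm, the lamp button was pressed to its stop and came back up, and the hand finished clear at about 16.7 s (no verdict was returned).

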